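# Bread roll from the hooded tray with tongs

## Task

Slide the clear hood of the bread tray along by its knob until you feel it come up against its stop, then take the kitchen tongs in the gripper, close their jaws on the bread roll and lift it, so that the roll is at least 15 cm above the ledge. Finish holding it there still in the tongs: nothing is put down, the hood stays open, the gripper itself must never touch the roll, and the other things on the ledge stay where they are.

Things in the scene. Friction and masses are not known exactly. Their poses are not given: they have to be found in the camera images.
- tray: Fixed wooden bread tray board, 20 mm high; origin on the ledge. In its frame it spans x -65 to 65 and y -152 to 182 mm. A clear fixed end plate, 112 mm wide, 62 mm high above the board, stands across it at y = -149 mm. Its x points roughly away from the robot, y roughly to the robot's left (up to 0.2 rad off).
- hood (a joint): Slide of the clear hood along the tray's +y, m: 0 shut, 0.165 at the stop; starts 0 to 0.02. Slides with about 2 N, stays where left. Hood 128 mm (x) by 150 mm (y), roof top 88 mm above the ledge; walls on both x sides and the +y end, open at the -y end so it slides clear of the roll. At the stop it covers y = 20 to 170 mm of the tray.
- hood_knob (a point): Centre of the upright steel knob on the middle of the hood's roof: a cylinder 26 mm across and 30 mm tall (this point is half-way up, 109 mm above the ledge; its underside is 6 mm above the roof). Axes as the tray's.
- tongs_grip (a point): Middle of the kitchen tongs, between their two black nylon grips, half-way up (13 mm above the ledge). They lie on their side, 235 mm long, 26 mm high, 0.11 kg, jaws to this frame's +x, arms spread along its y. The flat upright grips reach 36 mm either way along x and stand 60 mm apart over their outsides when free; about 41 mm when the jaws are closed on the roll.
- tongs_jaws (a point): Point midway between the tongs' two jaws, half-way up, 96 mm ahead (+x) of the grips' middle; same axes. Jaw plates 26 mm high, 40 mm long, free about 84 mm apart inside. The arms are sprung open, each hinged 100 mm behind the grips; each needs about 7 N at the grips to begin to close, 11 N to close fully. Each mm less over the grips makes about 2 mm less between the jaws.
- roll_center (a point): Centre of the round bread roll, half-way up: 50 mm across, 36 mm tall, flat-bottomed, domed above 22 mm from its base, 35 to 70 g. It sits on the tray board (centre 38 mm above the ledge) near y = -70 mm of the tray, under the hood at the start.
- cooker_lid: Bystander, to be left alone: aluminium cooker lid, disc 190 mm across, 53 mm high with a black handle on top; origin at the middle of its underside.
- bottle: Bystander, to be left alone: empty glass bottle, 68 mm across, 220 mm tall; origin at the middle of its underside.
- tumbler: Bystander, to be left alone: short steel tumbler, 72 mm across, 50 mm tall; origin at the middle of its underside.
- spice_jar: Bystander, to be left alone: amber glass jar with black cap, 56 mm across, 90 mm tall; origin at the middle of its underside.
- bowl: Bystander, to be left alone: steel bowl, 110 mm across, 40 mm tall; origin at the middle of its underside.
- spoon: Bystander, to be left alone: steel spoon, 170 mm long, lying flat; origin at the middle of its underside.
- salt_pot: Bystander, to be left alone: white salt pot, 44 mm across, 70 mm tall; origin at the middle of its underside.

How it is judged (in metres and radians):
On the way, in this order (a step that is already met when the one before it is completed fails the run):
1. the hood has been slid fully open, against its stop (value of joint hood above 0.157 m), for 0.1 s.
2. the tongs are held by the gripper, lifted off the ledge (contact force between tongs and the fingers above 1 N and height (world z) of tongs_grip above 0.025 m), for 0.2 s.
At the end, for the whole second after the job is handed in: The gripper holds the tongs, the tongs' jaws (and nothing else) hold the roll still (under 30 mm/s) with its centre more than 140 mm above the ledge, and the hood is open to within 15 mm of its stop (contact force between tongs and the fingers above 1 N and height (world z) of roll_center above 0.14 m and contact force between tongs and roll above 1 N and contact force between roll and the arm below 0.3 N and contact force between each of roll, tongs and tray below 0.1 N and x of roll_center in the frame of tongs_grip between 0.06 and 0.135 m and linear speed of roll below 0.03 m/s and value of joint hood above 0.15 m); the arm keeps its last pose, push and grip.
It fails at once if the gripper or arm touches the roll (contact force between roll and the arm above 0.5 N).
It fails at once if another thing on the ledge is moved more than 30 mm (distance of any of cooker_lid, bottle, tumbler, spice_jar, bowl, spoon, salt_pot from where it was at the start of the episode above 0.03 m).
It also fails if it takes over 72 s, if anything falls off the work surface, if the arm or the gripper's body presses on something with over 40 N, if the wrist force passes 120 N, or if a joint passes its speed limit or range.

## Robot

A 7-joint arm with a two-finger parallel gripper is mounted at the origin on the work surface. World frame = base frame: x ahead of the robot, y to its left, z up, the work surface at z = 0. Lengths are in mm, angles in rad, forces in N, time in s.
With the tool pointing down it reaches from about 350 to 775 mm from the base axis. Payload 3.1 kg.
Tool frame: the origin (TCP) lies between the finger pads; the fingertips stand ctrl.tcp_to_tips ahead of it and the grasp point (between the pads) lies 8 mm behind it (ctrl.tcp_to_tips is the distance from the TCP to the fingertips, in mm); z points along the fingers, y is the direction in which the jaws open and shut (so a half turn about z gives the same grasp; the last joint's range is limited). The gripper opens to 85 mm and grips with 20 to 120 N. Pads are 22 mm wide; open, the fingers measure 114 mm over their backs; the gripper's body (76 mm by 85 mm) begins 54 mm behind the grasp point. The pads swing forward as they close: fully open they stand 13 mm farther back than shut.
Start: joints at [1.134, 0.311, 0.014, 1.512, -0.004, 1.319, -0.027], TCP at [211.576, -507.694, 216.004] pointing down, gripper open.
Joint ranges: [-2.7, 2.7], [-0.3, 1.91], [-1.27, 1.3], [0.12, 2.57], [-1.44, 4.58], [0.2, 2.03], [-3.05, 3.05]. Speed limits (rad/s): [2.79, 2.79, 3.14, 3.14, 3.14, 3.14, 3.14].

## Interface

Orientations are given as a unit quaternion [w, x, y, z].
In Python, from workcell import ctrl gives the robot as it stands.
- The arm moves only by the shell command python3 -m handwheel 'ROWS' [OPENING] [FORCE]. ROWS is JSON, a list of rows, each a list of 4 numbers: the shift along the tool's x, y, z in m, then the turn about the tool's z in rad. A call has exactly 10 rows; each row is the pose to reach, as a shift and turn from the pose commanded when the call began, along the tool's axes at that moment; what a row does not reach only later rows make up. A row lasts 1/8 s, in which the tool goes at most 62.5 mm and 10.7 degrees, less where a joint would pass 70% of its speed; a pose out of reach is approached as far as the arm can. A call with a gripper value outside its range is refused whole. OPENING is the closure, from 0 (fully open) to 1 (shut), set as the call begins (- or left out, the last holds). The fingers move at their own pace and stop on an object; FORCE is the grip in N (left out, the last holds). Time passes only in rows, so rows that repeat a pose let the fingers close, or fill a call up. It gives the time, the measured TCP pose, the force and the opening at its end, in the units of the state.
- ctrl.read_state(): the state, without advancing time (a new reading comes with each control period).
- ctrl.capture(name): name is "side" or "top"; returns a dict with "frame" (400x640x3 uint8, blue, green, red), "depth" (400x640 float32, mm along the optical axis (not along the pixel's ray), 0 where there is no reading), "camera_matrix" (3x3 intrinsics, pixels), "k1" (the pictures are not rectified: a ray, as slopes to the right and down, at radius r is drawn at 1 + k1 r^2 times it, then the intrinsics apply), "origin" and "attitude" of the camera in the world. Camera axes: x right, y down, z forward; pixel columns grow to the right and rows downward; lengths in mm; the calibration is good to about 2 mm. A picture is of the moment at which its call begins.
- ctrl.close_job(): hands the job in, once; it reports no verdict.
Trained networks look in the newest picture that a camera, given by its name, has taken for a name from the list of things; names that differ only in an ending like _2 or _b are one class to them, and where a whole thing is asked for, a point or a joint stands for the part that bears it (a point fixed in the world has none). Each returns a list of dicts, best first, with "p" (0 to 1); they miss things now and then, are a little off and sometimes report something else, mostly with a low value. They report only what shows in the picture. A call takes as long as a camera call.
- ctrl.regions_of(target, camera): "pixels" (400x640 bool, what is visible of it) and "centre" ([column, row] in pixels, amid what is visible of it).
The state is a dict: "time_s": time; "joints": joint angles; "joint_velocities": joint speeds; "tau": joint torques, N m; "tcp_pos": TCP position; "ee_rot": TCP orientation; "force": force on the tool from outside, world axes, zero at the start; "moment": the same for the moment, N m; "width": finger opening in mm.
Only numpy, scipy, OpenCV 4.12 (cv2) and the standard library are available. Lean on these libraries where they do the work, as an engineer would, in place of code of your own. Each camera call takes 0.05 s, during which the arm holds its last target.

## Working session

There is one attempt and no reset: what is moved stays moved. The work goes in short steps, Python scripts to look and compute and a shell command to move; the robot and the scene stay as the last step left them, time stands still between calls to the robot, and variables do not carry over. Pictures are saved under pics/ and viewed, and the job is handed in when it is done.

```bash
ls; mkdir -p pics; cat > h.py <<'E'
from workcell import ctrl
import numpy as np, cv2
from scipy.spatial.transform import Rotation as R
def cap(n,fn=None):
    c=ctrl.capture(n)
    if fn: cv2.imwrite('pics/'+fn,c['frame'])
    return c
def att(c):
    a=np.array(c['attitude'],float)
    if a.shape==(3,3): return a
    return R.from_quat([a[1],a[2],a[3],a[0]]).as_matrix()
def ray(c,uv):
    K=np.array(c['camera_matrix'],float)
    p=np.array(uv,float).reshape(-1,1,2)
    q=cv2.undistortPoints(p,K,np.array([c['k1'],0,0,0.]))[:,0]
    return np.c_[q,np.ones(len(q))]
def at_depth(c,uv,d):
    return np.array(c['origin'])+(ray(c,uv)*np.array(d).reshape(-1,1))@att(c).T
def at_z(c,uv,z):
    v=ray(c,uv)@att(c).T; o=np.array(c['origin'])
    return o+v*((z-o[2])/v[:,2])[:,None]
def cloud(c,mask):
    r,cc=np.nonzero(mask&(c['depth']>0)); 
    return at_depth(c,np.c_[cc,r],c['depth'][r,cc])
def proj(c,P):
    q=(np.atleast_2d(P)-np.array(c['origin']))@att(c)
    s=q[:,:2]/q[:,2:]; s=s*(1+c['k1']*(s**2).sum(1))[:,None]
    K=np.array(c['camera_matrix']); return np.c_[s[:,0]*K[0,0]+K[0,2],s[:,1]*K[1,1]+K[1,2]]
def pose():
    s=ctrl.read_state(); q=s['ee_rot']; return s,np.array(s['tcp_pos']),R.from_quat([q[1],q[2],q[3],q[0]]).as_matrix()
E
python3 - <<'E'
from h import *
s,p,T=pose(); print(s,ctrl.tcp_to_tips); print(T.round(3))
for n in('top','side'):
    c=cap(n,n+'0.png'); print(n,c['origin'],att(c).round(3),c['camera_matrix'],c['k1'])
    for t in ['tray','hood','hood_knob','tongs_grip','tongs_jaws','roll_center','cooker_lid','bottle','tumbler','spice_jar','bowl','spoon','salt_pot']:
        for d in ctrl.regions_of(t,n)[:2]:
            P=cloud(c,d['pixels']); print(t,round(d['p'],2),np.round(d['centre']),d['pixels'].sum(),np.median(P,0).round() if len(P) else None, P.min(0).round() if len(P) else '',P.max(0).round() if len(P) else '')
E
```

```text
pics
{'time_s': 0.0, 'joints': array([ 1.1343334 ,  0.3117127 ,  0.01399479,  1.5130735 , -0.00438234,
        1.3191927 , -0.02719871]), 'joint_velocities': array([-0.00030913,  0.00184915,  0.00070784,  0.00038958,  0.00148359,
        0.00100569,  0.00010422]), 'tau': array([ 2.88017663e-04, -3.79920387e+01,  1.46205411e-01, -2.30588418e+01,
        1.21890396e-02,  1.36354635e-02, -2.56949721e-05]), 'tcp_pos': array([ 211.22970145, -506.98601023,  214.92161001]), 'ee_rot': array([-1.14246702e-03,  9.80574938e-01,  1.96141282e-01, -2.86742946e-04]), 'force': array([ 0.16466716, -0.07958871, -0.24160688]), 'moment': array([ 0.02762833, -0.02505031,  0.02442391]), 'width': 85.93225503437407} 11.0
[[ 0.923  0.385 -0.001]
 [ 0.385 -0.923  0.002]
 [-0.    -0.002 -1.   ]]
top [ 431.47776452   -5.86813733 1610.66536523] [[-0.027 -0.998  0.064]
 [-1.     0.027  0.003]
 [-0.005 -0.064 -0.998]] [[501.11665349   0.         322.57905705]
 [  0.         501.11665349 196.34108652]
 [  0.           0.           1.        ]] -0.15440382543901346
tray 0.74 [291. 171.] 4689 [602.  97.  24.] [516. -
[... 2372 characters left out ...]
40.  -4.] [531. 504. 222.]
tumbler 0.91 [271. 144.] 346 [ 717. -286.   30.] [ 683. -352.   -4.] [ 768. -262.   51.]
tumbler 0.74 [283. 204.] 2519 [609.  69.  86.] [ 542. -137.   -3.] [699. 114. 125.]
spice_jar 0.64 [370. 123.] 374 [ 364. -458.   55.] [ 329. -525.    0.] [ 390. -442.   94.]
bowl 0.6 [412. 363.] 6418 [277. 423.  19.] [174. 306.  -5.] [368. 496.  57.]
bowl 0.56 [246. 354.] 2255 [627. 440.  17.] [567. 376.  -4.] [681. 502.  42.]
spoon 0.66 [354. 189.] 385 [ 420. -117.   10.] [ 312. -168.   -4.] [486. -94.  21.]
salt_pot 0.77 [225. 224.] 340 [765. 101.  39.] [749.  75.  -1.] [791. 111.  70.]
salt_pot 0.33 [325. 151.] 806 [ 520. -293.   13.] [ 395. -347.   -5.] [ 639. -224.   29.]
```

```bash
python3 - <<'E'
from h import *
a=cv2.imread('pics/top0.png');cv2.imwrite('pics/top0z.png',cv2.resize(a[80:320,230:530],None,fx=2.6,fy=2.5,interpolation=2))
a=cv2.imread('pics/side0.png');cv2.imwrite('pics/side0z.png',cv2.resize(a[90:330,180:440],None,fx=2.5,fy=2.5,interpolation=2))
c=ctrl.capture('top')
ms=ctrl.regions_of('hood','top')[0]
P=cloud(c,ms['pixels']); k=P[P[:,2]>115]; print('knob',k.mean(0),len(k))
r=P[(P[:,2]>80)&(P[:,2]<95)]; print('roof',cv2.minAreaRect(r[:,:2].astype(np.float32)))
# tongs cloud
m=np.zeros((400,640),bool); m[150:270,380:450]=1
P=cloud(c,m); t=P[(P[:,2]>10)&(P[:,2]<45)&(P[:,0]>380)&(P[:,0]<660)]
print(len(t))
print(cv2.minAreaRect(t[:,:2].astype(np.float32)))
for x in range(380,660,15):
    q=t[(t[:,0]>=x)&(t[:,0]<x+15)]
    if len(q): print(x,len(q),np.sort(q[:,1]).round()[[0,-1]],np.median(q[:,2]))
c=ctrl.capture('side')
ms=ctrl.regions_of('hood','side')[0]
P=cloud(c,ms['pixels']); k=P[P[:,2]>100]; print('knob side',k.mean(0),k.min(0),k.max(0),len(k))
r=P[(P[:,2]>82)&(P[:,2]<93)]; print('roof',cv2.minAreaRect(r[:,:2].astype(np.float32)))
ms=ctrl.regions_of('tongs_grip','side')[0];t=cloud(c,ms['pixels']);t=t[t[:,2]>5]
for x in range(380,660,15):
    q=t[(t[:,0]>=x)&(t[:,0]<x+15)]
    if len(q): print(x,len(q),np.sort(q[:,1]).round()[::max(1,len(q)//8)],np.median(q[:,2]))
E
```

```text
knob [613.922141    28.69084655 122.65663241] 54
roof ((613.4219360351562, 28.700347900390625), (127.06486511230469, 150.45994567871094), 7.903010368347168)
308
((524.9360961914062, -273.7357177734375), (126.51419067382812, 240.84378051757812), 80.56446075439453)
395 30 [-318. -290.] 24.313661357008527
410 41 [-318. -289.] 22.79102547347702
425 12 [-313. -284.] 22.373555429298335
440 13 [-313. -279.] 20.02415137452408
455 15 [-314. -272.] 19.929856733182532
470 15 [-315. -203.] 21.348252080122847
485 24 [-318. -262.] 21.994276175559435
500 29 [-318. -260.] 21.87756198148554
515 19 [-316. -256.] 22.072994736876808
530 21 [-315. -250.] 24.60945449374367
545 16 [-313. -252.] 21.353648498218035
560 11 [-313. -244.] 17.937216083768817
575 12 [-315. -234.] 22.409949659336803
590 16 [-318. -231.] 22.502009643818155
605 16 [-319. -228.] 22.55549900618962
620 15 [-354. -226.] 22.20064862948243
635 3 [-316. -315.] 15.123514676191917
knob side [613.07356163  34.57046188 115.0968103 ] [601.04783113  16.46993742 100.2468269 ] [627.04956134  43.14953887 124.96602609] 101
roof ((613.6929321289062, 
[... 790 characters left out ...]
-258. -257. -256. -254.] 16.447803626464975
530 49 [-315. -312. -311. -309. -306. -256. -254. -253. -250.] 16.85216910429176
545 40 [-313. -311. -309. -307. -255. -253. -250. -249.] 15.203699748923555
560 32 [-314. -313. -312. -309. -248. -246. -245. -243.] 13.7093322224257
575 38 [-317. -315. -314. -313. -243. -241. -240. -238. -235. -233.] 13.721406268523822
590 37 [-321. -320. -318. -316. -311. -236. -234. -232. -231. -229.] 13.537541667605069
605 46 [-324. -321. -319. -318. -233. -231. -230. -228. -227. -225.] 15.364087536805584
620 29 [-325. -321. -318. -318. -317. -316. -315. -313. -226. -224.] 15.86197185004687
635 8 [-321. -319. -319. -318. -316. -316. -315. -314.] 16.081293831039943
```

View pics/top0.png

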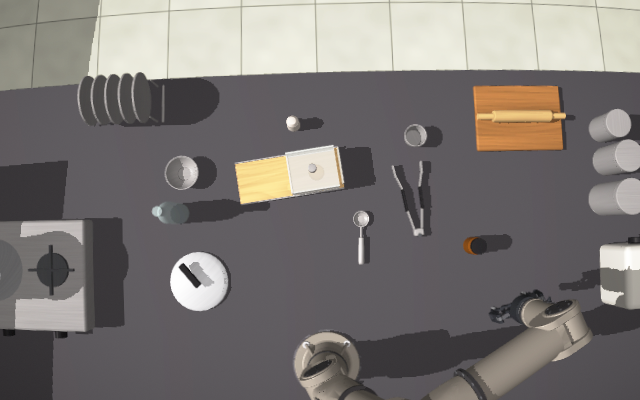

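View pics/side0.png

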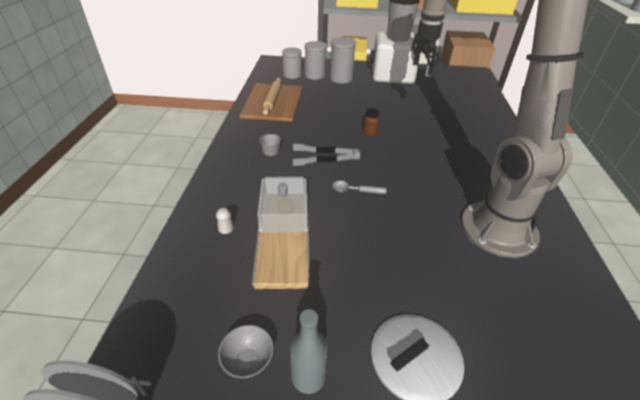

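```bash
ls pics
```

```text
side0.png
side0z.png
top0.png
top0z.png
```

View pics/top0z.png

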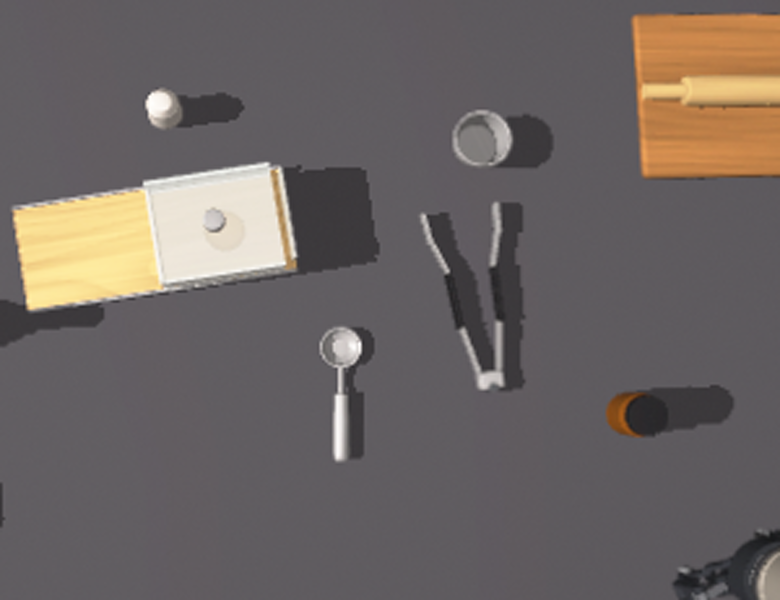

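View pics/side0z.png

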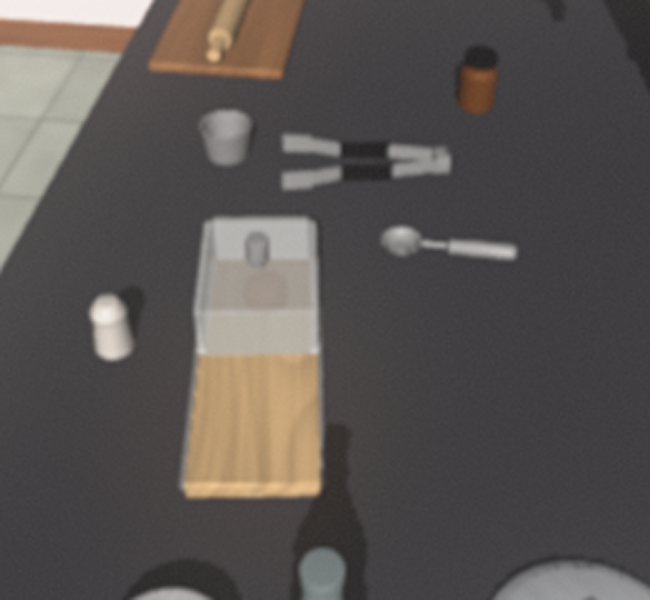

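The top view shows the hood and knob at (313,168), with the roll faintly visible under it at (316,176). The tongs' hinge is at (418,232) and their jaws at (395,165) and (421,162). Next I fit the tray and tongs frames and work out the first move.

```bash
cat >> h.py <<'E'
def go(xy,z,yaw=None):
    s,p,T=pose(); d=T.T@(np.array([*xy,z])-p)/1000
    y0=np.arctan2(T[1,0],T[0,0])
    print('tcp',p.round(1),'yaw',y0.round(3),'f',np.round(s['force'],1),'w',round(s['width'],1),'t',s['time_s'])
    print('shift',d.round(4),'turn',None if yaw is None else round(y0-yaw,3))
E
python3 - <<'E'
from h import *
for n in('top','side'):
    c=ctrl.capture(n); P=[cloud(c,d['pixels']) for d in ctrl.regions_of('tray',n)[:1]][0]
    b=P[(P[:,2]>14)&(P[:,2]<26)]; print(n,'board',cv2.minAreaRect(b[:,:2].astype(np.float32)),len(b))
    # roll guess colour through roof
c=ctrl.capture('top')
print('roll guess',at_z(c,[[316,176]],56))
# tongs: arms' centre lines from pixels
m=ctrl.regions_of('tongs_jaws','top')[0]
c2=ctrl.capture('side'); t=np.vstack([cloud(c2,d['pixels']) for d in ctrl.regions_of('tongs_grip','side')[:1]]); t=t[(t[:,2]>6)&(t[:,2]<32)]
pts=[]
for x in range(435,630,10):
    q=t[(t[:,0]>=x)&(t[:,0]<x+10)]; L=q[q[:,1]>-290]; Rr=q[q[:,1]<-300]
    if x>=440 and len(L) and len(Rr): pts.append((x+5,(np.median(L[:,1])+np.median(Rr[:,1]))/2,np.median(L[:,1])-np.median(Rr[:,1])))
pts=np.array(pts); print(pts.round(1)); k=np.polyfit(pts[:,0],pts[:,1],1); print('yaw',np.arctan(k[0]), 'ext',t[:,0].min(),t[:,0].max())
# black pixels
f=c2['frame'].astype(int).sum(2); m=ctrl.regions_of('tongs_grip','side')[0]['pixels']&(f<140); Q=cloud(c2,m);Q=Q[Q[:,2]>8]; print('black',len(Q),Q.mean(0),np.percentile(Q,[3,97],axis=0).round(), [Q[Q[:,1]>-290].mean(0).round(1),Q[Q[:,1]<-295].mean(0).round(1)])
go((613.5,29),180,0.139)
E
```

```text
top board ((604.3591918945312, 105.88020324707031), (139.11068725585938, 334.43499755859375), 7.649510860443115) 2086
side board ((604.081298828125, 105.00438690185547), (138.28012084960938, 337.0128173828125), 7.524857044219971) 2999
roll guess [[595.22087547  17.45955792  56.        ]]
[[ 450.  -296.7   36.6]
 [ 460.  -295.2   39.2]
 [ 470.  -292.9   44.6]
 [ 480.  -290.8   51.9]
 [ 490.  -289.5   52. ]
 [ 500.  -288.2   55. ]
 [ 510.  -286.4   55.9]
 [ 520.  -285.    55.3]
 [ 530.  -284.8   57. ]
 [ 540.  -282.6   55.5]
 [ 550.  -281.5   56.1]
 [ 560.  -280.    60.6]
 [ 570.  -278.7   66.3]
 [ 580.  -277.5   73.6]
 [ 590.  -275.    81.1]
 [ 600.  -274.9   85.3]
 [ 610.  -273.8   89.8]
 [ 620.  -272.4   88.6]
 [ 630.  -271.7   93.3]]
yaw 0.1376041329377927 ext 398.9657725495402 638.6269794805901
black 135 [ 518.41367704 -285.7483103    16.66782167] [[ 491. -317.    9.]
 [ 548. -253.   25.]] [array([ 515.6, -258.3,   16.5]), array([ 521.2, -312.8,   16.9])]
tcp [ 211.5 -507.7  216. ] yaw 0.395 f [ 0.5 -0.2  0.3] w 85.6 t 2.1
shift [ 0.5775 -0.3408  0.036 ] turn 0.256
```

```bash
python3 -m handwheel '[[0.03,-0.018,0,0.02],[0.08,-0.048,0,0.05],[0.13,-0.078,0,0.09],[0.18,-0.108,0,0.13],[0.23,-0.138,0,0.17],[0.28,-0.168,0,0.21],[0.33,-0.198,0,0.24],[0.38,-0.228,0,0.26],[0.43,-0.258,0,0.26],[0.46,-0.276,0,0.26]]' 0
python3 - <<'E'
from h import *
go((613.5,29),150,0.135)
E
```

```text
time_s: 3.35
tcp_pos: [531.5, -72.2, 216.1]
ee_rot: [-0.001, 0.998, 0.069, 0.001]
force: [0.2, -0.7, 0.2]
width: 85.3
tcp [531.5 -72.2 216.1] yaw 0.139 f [ 0.2 -0.7  0.2] w 85.3 t 3.35
shift [ 0.0952 -0.0888  0.0664] turn 0.004
```

```bash
python3 -m handwheel '[[0.03,-0.028,0,0],[0.07,-0.065,0.01,0],[0.09,-0.083,0.02,0],[0.0952,-0.0888,0.03,0],[0.0952,-0.0888,0.05,0],[0.0952,-0.0888,0.07,0],[0.0952,-0.0888,0.09,0],[0.0952,-0.0888,0.104,0],[0.0952,-0.0888,0.108,0],[0.0952,-0.0888,0.108,0]]' 0 30
python3 - <<'E'
from h import *
go((613.5,29),107,0.135)
a=cap('side','s1.png')['frame'];cv2.imwrite('pics/s1z.png',cv2.resize(a[90:330,180:440],None,fx=2.5,fy=2.5,interpolation=2))
E
```

```text
time_s: 4.6
tcp_pos: [612.5, 24.4, 108.3]
ee_rot: [0.0, 0.998, 0.067, 0.0]
force: [-0.3, -0.0, 0.3]
width: 85.2
tcp [612.5  24.4 108.3] yaw 0.134 f [-0.3 -0.   0.3] w 85.2 t 4.6
shift [ 0.0016 -0.0044  0.0013] turn -0.001
```

View pics/s1z.png

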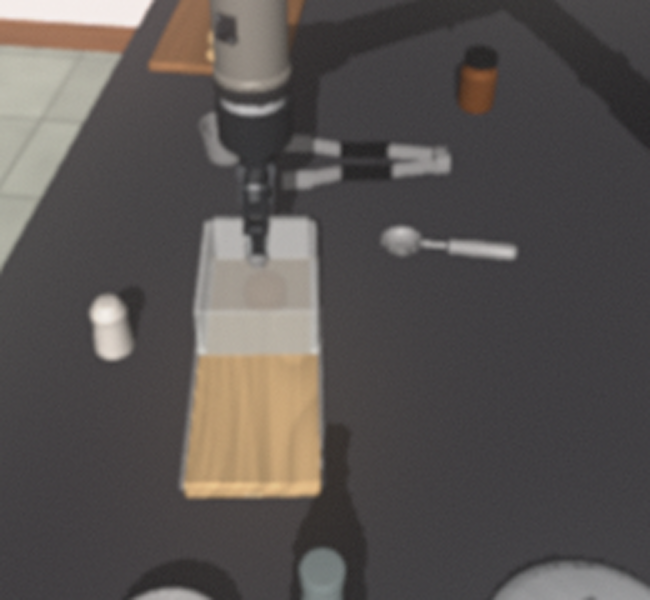

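The side view shows the fingers at zoomed (258,245) straddling the knob. I close on it.

```bash
python3 -m handwheel '[[0,0,0,0],[0,0,0,0],[0,0,0,0],[0,0,0,0],[0,0,0,0],[0,0,0,0],[0,0,0,0],[0,0,0,0],[0,0,0,0],[0,0,0,0]]' 1 30
python3 -c "
from h import *
s,p,T=pose();print(s['force'],ctrl.tcp_to_tips)
d=np.array([-np.sin(.134),np.cos(.134),0]); print(T.T@d)"
```

```text
time_s: 5.9
tcp_pos: [613.2, 24.9, 108.9]
ee_rot: [-0.0, 0.998, 0.067, 0.001]
force: [-0.3, 1.4, 6.6]
width: 0.3
[-0.28020349  1.36367746  6.60917385] 11.0
[ 7.88675206e-04 -9.99999684e-01 -9.92067266e-05]
```

```bash
python3 - <<'E'
from h import *
c=cap('side','s2.png');a=c['frame'];cv2.imwrite('pics/s2z.png',cv2.resize(a[130:260,220:350],None,fx=4.6,fy=4.6,interpolation=2))
print(proj(c,[613.2,24.9,98]),proj(c,[613.5,29,124]))
c=cap('top','t2.png');a=c['frame'];cv2.imwrite('pics/t2z.png',cv2.resize(a[110:230,230:370],None,fx=5,fy=5,interpolation=2))
E
```

```text
[[283.36606412 191.32162035]] [[282.63107682 184.98789085]]
```

View pics/s2z.png

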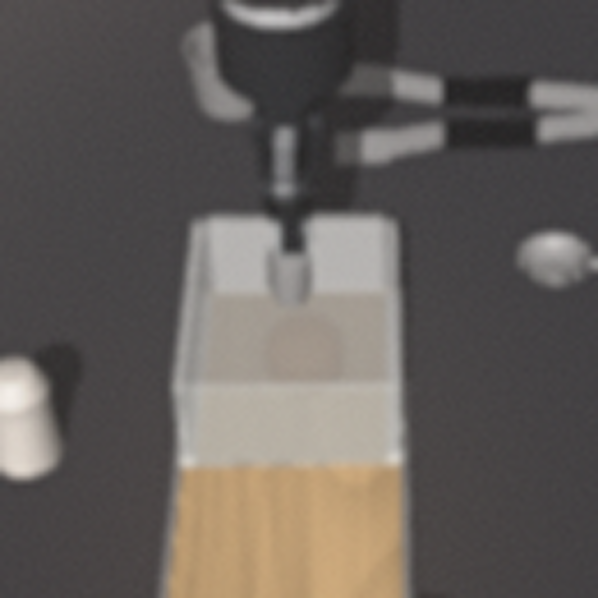

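View pics/t2z.png

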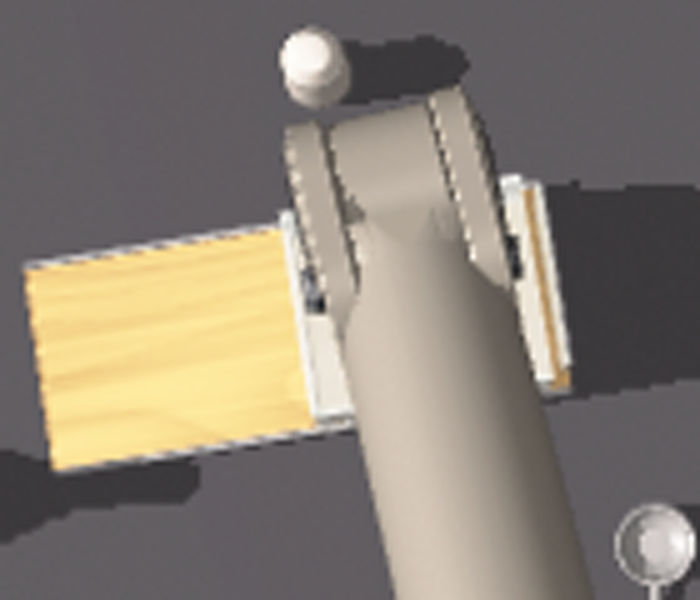

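```bash
python3 - <<'E'
from h import *
c=ctrl.capture('side')
for r in range(160,206,3):
    P=at_depth(c,[[u,r] for u in (279,283,287)],[c['depth'][r,u] for u in (279,283,287)]); print(r,P.round(0).tolist())
d=ctrl.regions_of('hood','side')[0]; P=cloud(c,d['pixels']); r=P[(P[:,2]>83)&(P[:,2]<92)]; print(cv2.minAreaRect(r[:,:2].astype(np.float32)))
d=ctrl.regions_of('tray','side')[0]; P=cloud(c,d['pixels']);print(P[:,1].max())
E
```

```text
160 [[612.0, 66.0, 234.0], [603.0, 62.0, 232.0], [597.0, 41.0, 217.0]]
163 [[612.0, 67.0, 226.0], [602.0, 67.0, 226.0], [597.0, 42.0, 208.0]]
166 [[616.0, 50.0, 203.0], [601.0, 74.0, 222.0], [598.0, 40.0, 197.0]]
169 [[610.0, 79.0, 216.0], [600.0, 80.0, 218.0], [598.0, 41.0, 188.0]]
172 [[609.0, 89.0, 214.0], [600.0, 85.0, 213.0], [590.0, 81.0, 210.0]]
175 [[611.0, 78.0, 196.0], [603.0, 71.0, 192.0], [595.0, 60.0, 184.0]]
178 [[616.0, 58.0, 171.0], [611.0, 32.0, 151.0], [596.0, 53.0, 169.0]]
181 [[636.0, -33.0, 85.0], [611.0, 36.0, 144.0], [601.0, 30.0, 140.0]]
184 [[624.0, 25.0, 123.0], [611.0, 38.0, 135.0], [601.0, 32.0, 132.0]]
187 [[622.0, 36.0, 122.0], [612.0, 33.0, 121.0], [602.0, 28.0, 117.0]]
190 [[622.0, 38.0, 113.0], [611.0, 40.0, 116.0], [602.0, 29.0, 107.0]]
193 [[624.0, 34.0, 99.0], [612.0, 36.0, 102.0], [602.0, 29.0, 97.0]]
196 [[624.0, 36.0, 89.0], [613.0, 35.0, 90.0], [603.0, 29.0, 86.0]]
199 [[623.0, 43.0, 85.0], [612.0, 43.0, 86.0], [601.0, 41.0, 85.0]]
202 [[620.0, 58.0, 87.0], [610.0, 55.0, 86.0], [599.0, 55.0, 87.0]]
205 [[618.0, 69.0, 87.0], [608.0, 66.0, 85.0], [597.0, 67.0, 87.0]]
((614.0510864257812, 26.601417541503906), (126.90808868408203, 154.81260681152344), 7.342602252960205)
280.6053226523918
```

```bash
python3 - <<'E'
from h import *
c=ctrl.capture('side')
for z in (95,105,115,125,135): print(z,proj(c,[[612,24.4+46,z],[612,24.4+57,z],[613,25+12,z]]).round(0).tolist())
a=cv2.imread('pics/s1.png');cv2.imwrite('pics/s1zz.png',cv2.resize(a[130:260,220:350],None,fx=4.6,fy=4.6,interpolation=2))
E
```

```text
95 [[281.0, 203.0], [280.0, 206.0], [283.0, 195.0]]
105 [[281.0, 200.0], [280.0, 203.0], [283.0, 192.0]]
115 [[281.0, 198.0], [280.0, 200.0], [282.0, 189.0]]
125 [[281.0, 195.0], [280.0, 198.0], [282.0, 187.0]]
135 [[280.0, 192.0], [280.0, 195.0], [282.0, 184.0]]
```

View pics/s1zz.png

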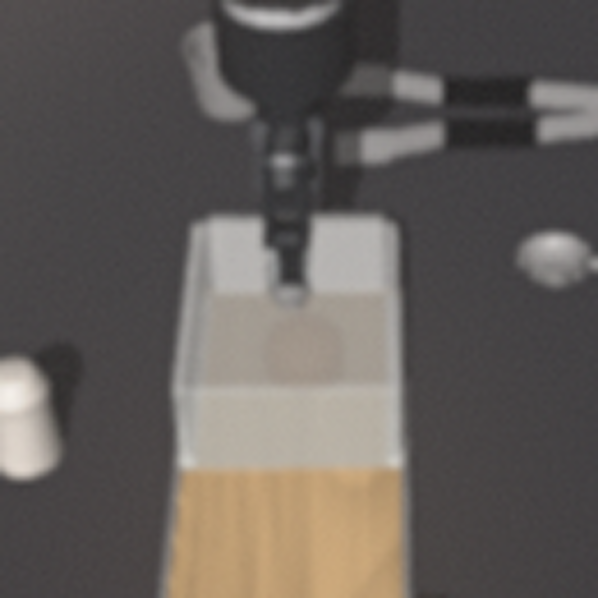

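The fingers closed to 0.3 mm with +6.6 N upwards, so they seem to sit on top of the knob rather than around it. I'll raise them and measure the real tip height.

```bash
python3 -m handwheel '[[0,0,-0.01,0],[0,0,-0.03,0],[0,0,-0.05,0],[0,0,-0.06,0],[0,0,-0.06,0],[0,0,-0.06,0],[0,0,-0.06,0],[0,0,-0.06,0],[0,0,-0.06,0],[0,0,-0.06,0]]'
python3 - <<'E'
from h import *
s,p,T=pose(); print(p,s['force'],s['width'],T[:,2])
c=cap('side','s3.png');a=c['frame'];cv2.imwrite('pics/s3z.png',cv2.resize(a[100:230,220:350],None,fx=4.6,fy=4.6,interpolation=2))
for z in (0,11,-10,-20): print(z,proj(c,[[p[0],p[1]+10,p[2]-z]]))
m=np.zeros((400,640),bool);m[130:200,270:296]=1
for r in range(150,200,2):
    us=[279,282,284]; P=at_depth(c,[[u,r] for u in us],[c['depth'][r,u] for u in us]); print(r,P.round(0).tolist())
E
```

```text
time_s: 7.45
tcp_pos: [612.4, 24.8, 167.9]
ee_rot: [0.0, 0.998, 0.067, -0.0]
force: [-0.0, -0.7, 0.3]
width: -0.0
[612.37355229  24.82068862 167.94062754] [-0.04400973 -0.68392938  0.2506451 ] -0.03486204740440372 [-8.01679426e-05 -4.77535891e-05 -9.99999996e-01]
0 [[282.01191032 173.48536626]]
11 [[282.1839204  176.78733778]]
-10 [[281.85334055 170.44155722]]
-20 [[281.6926346 167.3568976]]
150 [[607.0, 83.0, 275.0], [600.0, 81.0, 274.0], [596.0, 80.0, 274.0]]
152 [[606.0, 87.0, 272.0], [599.0, 86.0, 272.0], [595.0, 83.0, 270.0]]
154 [[607.0, 84.0, 264.0], [600.0, 82.0, 264.0], [596.0, 83.0, 265.0]]
156 [[610.0, 73.0, 251.0], [602.0, 74.0, 252.0], [598.0, 70.0, 250.0]]
158 [[613.0, 59.0, 234.0], [606.0, 57.0, 234.0], [601.0, 55.0, 233.0]]
160 [[619.0, 32.0, 209.0], [611.0, 35.0, 211.0], [604.0, 41.0, 217.0]]
162 [[619.0, 35.0, 204.0], [611.0, 37.0, 206.0], [605.0, 37.0, 207.0]]
164 [[620.0, 31.0, 195.0], [611.0, 37.0, 201.0], [606.0, 37.0, 201.0]]
166 [[619.0, 34.0, 191.0], [611.0, 38.0, 195.0], [605.0, 39.0, 196.0]]
168 [[620.0, 33.0, 184.0], [612.0, 34.0, 185.0], [607.0, 31.0, 183
[... 371 characters left out ...]
180 [[636.0, -33.0, 90.0], [628.0, -38.0, 86.0], [623.0, -40.0, 85.0]]
182 [[635.0, -25.0, 88.0], [626.0, -27.0, 87.0], [621.0, -30.0, 86.0]]
184 [[625.0, 23.0, 122.0], [616.0, 23.0, 122.0], [611.0, 20.0, 121.0]]
186 [[623.0, 30.0, 121.0], [615.0, 31.0, 122.0], [610.0, 29.0, 121.0]]
188 [[622.0, 38.0, 120.0], [614.0, 38.0, 121.0], [609.0, 37.0, 121.0]]
190 [[623.0, 35.0, 110.0], [614.0, 41.0, 116.0], [609.0, 38.0, 114.0]]
192 [[623.0, 35.0, 103.0], [614.0, 41.0, 109.0], [609.0, 35.0, 105.0]]
194 [[624.0, 33.0, 94.0], [615.0, 38.0, 99.0], [610.0, 36.0, 98.0]]
196 [[625.0, 33.0, 87.0], [616.0, 35.0, 89.0], [611.0, 33.0, 88.0]]
198 [[622.0, 44.0, 89.0], [615.0, 41.0, 88.0], [609.0, 41.0, 88.0]]
```

View pics/s3z.png

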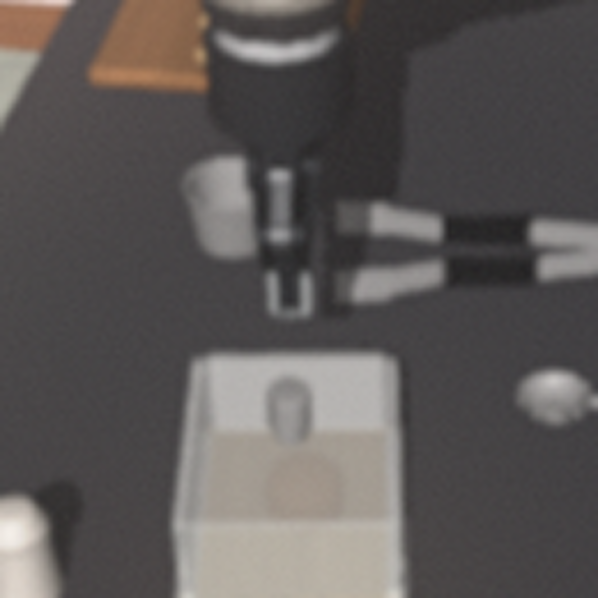

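The shut tips show at row 168.5, z about 183, while the TCP reads 168. They stand about 15 mm behind the TCP, not 11 mm ahead, which matches touching the knob top at 124. I'll use the measured offset and go deeper.

```bash
python3 -m handwheel '[[0,0,0,0],[0,0,0,0],[0,0,0.01,0],[0,0,0.025,0],[0,0,0.04,0],[0,0,0.055,0],[0,0,0.07,0],[0,0,0.08,0],[0,0,0.087,0],[0,0,0.087,0]]' 0 30
python3 -m handwheel '[[0,0,0,0],[0,0,0,0],[0,0,0,0],[0,0,0,0],[0,0,0,0],[0,0,0,0],[0,0,0,0],[0,0,0,0],[0,0,0,0],[0,0,0,0]]' 1 30
```

```text
time_s: 8.75
tcp_pos: [612.1, 24.8, 80.5]
ee_rot: [-0.0, 0.998, 0.067, -0.0]
force: [-0.7, 0.5, -0.6]
width: 85.2
time_s: 10.0
tcp_pos: [612.6, 24.9, 81.4]
ee_rot: [-0.0, 0.998, 0.067, 0.0]
force: [-1.8, 0.4, 5.5]
width: 25.3
```

```bash
python3 -m handwheel '[[0,-0.005,-0.001,0],[0,-0.02,-0.001,0],[0,-0.037,-0.001,0],[0,-0.054,-0.001,0],[0,-0.071,-0.001,0],[0,-0.088,-0.001,0],[0,-0.105,-0.001,0],[0,-0.122,-0.001,0],[0,-0.137,-0.001,0],[0,-0.14,-0.001,0]]'
python3 -m handwheel '[[0,-0.002,0,0],[0,-0.004,0,0],[0,-0.006,0,0],[0,-0.008,0,0],[0,-0.010,0,0],[0,-0.011,0,0],[0,-0.012,0,0],[0,-0.013,0,0],[0,-0.014,0,0],[0,-0.014,0,0]]'
```

```text
time_s: 11.25
tcp_pos: [593.8, 166.4, 81.5]
ee_rot: [-0.001, 0.998, 0.069, 0.001]
force: [4.8, -0.9, -4.7]
width: 25.1
time_s: 12.5
tcp_pos: [592.1, 178.5, 81.5]
ee_rot: [-0.0, 0.998, 0.068, 0.001]
force: [6.3, -0.5, -6.0]
width: 25.1
```

```bash
python3 -m handwheel '[[0,-0.001,0,0],[0,-0.002,0,0],[0,-0.003,0,0],[0,-0.004,0,0],[0,-0.005,0,0],[0,-0.006,0,0],[0,-0.007,0,0],[0,-0.008,0,0],[0,-0.008,0,0],[0,-0.008,0,0]]'
```

```text
time_s: 13.75
tcp_pos: [591.6, 182.7, 81.5]
ee_rot: [0.002, 0.998, 0.066, 0.0]
force: [4.8, -3.1, -4.0]
width: 24.9
```

```bash
python3 -m handwheel '[[0,-0.002,0,0],[0,-0.004,0,0],[0,-0.006,0,0],[0,-0.008,0,0],[0,-0.010,0,0],[0,-0.010,0,0],[0,-0.010,0,0],[0,-0.010,0,0],[0,-0.010,0,0],[0,-0.010,0,0]]'
python3 - <<'E'
from h import *
c=cap('side','s4.png')
for n in ('side','top'):
    c=ctrl.capture(n)
    d=ctrl.regions_of('hood',n)[0]; P=cloud(c,d['pixels']); r=P[(P[:,2]>83)&(P[:,2]<92)]; print(d['p'],cv2.minAreaRect(r[:,:2].astype(np.float32)))
E
```

```text
time_s: 15.0
tcp_pos: [591.6, 182.5, 81.4]
ee_rot: [0.009, 0.998, 0.063, -0.0]
force: [4.8, -16.7, -0.1]
width: 24.8
0.95 ((594.7418823242188, 185.11019897460938), (126.32083892822266, 151.45957946777344), 6.904542922973633)
0.6 ((599.0822143554688, 143.23983764648438), (128.85496520996094, 67.74052429199219), 8.002960205078125)
```

View pics/s4.png

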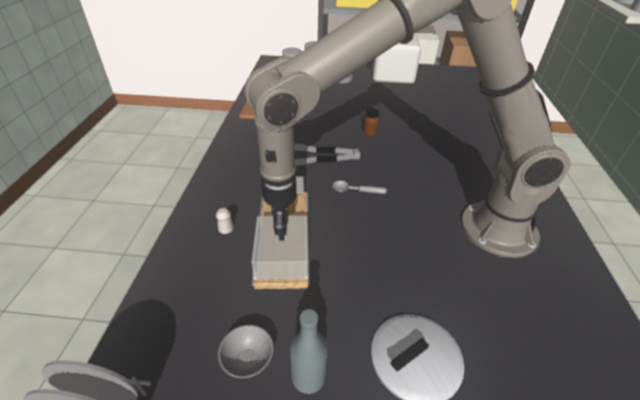

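Commanding another 10 mm moved nothing and the force rose to 17 N, so the hood is against its stop; its centre is now at tray y of about 95. I release and leave.

```bash
python3 -m handwheel '[[0,0.006,0,0],[0,0.012,0,0],[0,0.012,0,0],[0,0.012,0,0],[0,0.012,0,0],[0,0.012,0,0],[0,0.012,0,0],[0,0.012,0,0],[0,0.012,0,0],[0,0.012,0,0]]' 0
python3 -m handwheel '[[0,0,-0.01,0],[0,0,-0.03,0],[0,0,-0.06,0],[0,0,-0.09,0],[0,0.02,-0.11,0],[0,0.05,-0.12,0],[0,0.09,-0.12,0],[0,0.13,-0.12,0],[0,0.17,-0.12,0],[0,0.19,-0.12,0]]' 0
python3 - <<'E'
from h import *
go((517.5,-286.5),150,0.1376)
E
```

```text
time_s: 16.5
tcp_pos: [590.9, 183.3, 82.0]
ee_rot: [0.0, 0.998, 0.067, -0.0]
force: [-0.1, 0.2, -0.2]
width: 85.4
time_s: 17.75
tcp_pos: [616.8, -8.3, 202.6]
ee_rot: [0.001, 0.998, 0.065, 0.0]
force: [-0.2, 0.2, 0.2]
width: 85.4
tcp [616.8  -8.3 202.6] yaw 0.131 f [-0.2  0.2  0.2] w 85.4 t 17.75
shift [-0.1348  0.2627  0.053 ] turn -0.007
```

Now over the tongs, with the fingers partly closed so I can measure their tip height.

```bash
python3 -m handwheel '[[-0.02,0.03,0,-0.007],[-0.04,0.07,0,-0.007],[-0.06,0.11,0,-0.007],[-0.08,0.15,0,-0.007],[-0.1,0.19,0.02,-0.007],[-0.12,0.23,0.04,-0.007],[-0.13,0.255,0.05,-0.007],[-0.1348,0.2627,0.053,-0.007],[-0.1348,0.2627,0.053,-0.007],[-0.1348,0.2627,0.053,-0.007]]' 0.13 30
python3 - <<'E'
from h import *
s,p,T=pose(); print(p,s['width'])
c=cap('side','s5.png');a=c['frame']
u0,v0=proj(c,p)[0]; u,v=int(u0),int(v0); print(u,v)
cv2.imwrite('pics/s5z.png',cv2.resize(a[v-60:v+50,u-60:u+70],None,fx=5,fy=5,interpolation=2))
m=np.zeros((400,640),bool); m[v-60:v+50,u-40:u+40]=1
P=cloud(c,m); q=P[(np.hypot(P[:,0]-p[0],0)<20)&(abs(P[:,1]-p[1])<62)&(P[:,2]>60)]
for lo,hi in((-62,-15),(15,62)):
    k=q[(q[:,1]-p[1]>lo)&(q[:,1]-p[1]<hi)]; print(len(k),np.sort(k[:,2])[:12].round(),(k[k[:,2]<k[:,2].min()+12]-p).mean(0).round())
c=cap('top','t5.png');a=c['frame'];cv2.imwrite('pics/t5z.png',cv2.resize(a[100:260,340:480],None,fx=4,fy=3.7,interpolation=2))
E
```

```text
time_s: 19.0
tcp_pos: [519.8, -280.8, 149.9]
ee_rot: [-0.0, 0.997, 0.073, 0.001]
force: [0.3, -0.2, -0.2]
width: 74.4
[ 519.81421636 -280.83658213  149.89948022] 74.35673974518994
326 120
13 [179. 182. 186. 186. 187. 187. 188. 189. 190. 190. 195. 195.] [  3. -38.  36.]
526 [171. 172. 174. 174. 175. 178. 178. 179. 179. 179. 181. 181.] [-8. 44. 28.]
```

View pics/s5z.png

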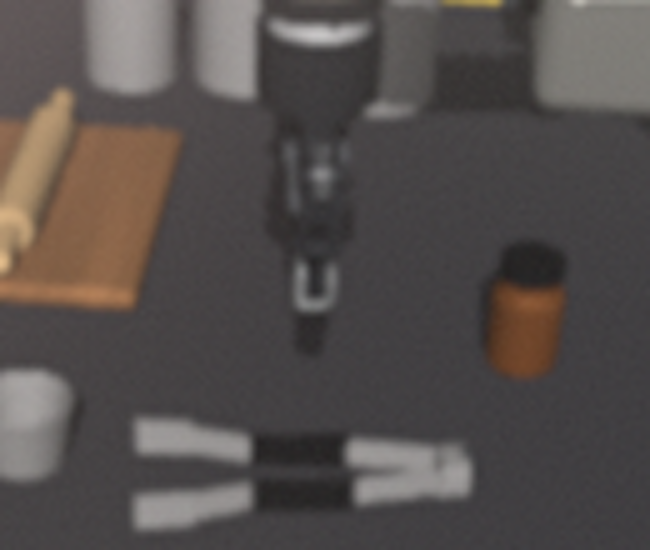

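View pics/t5z.png

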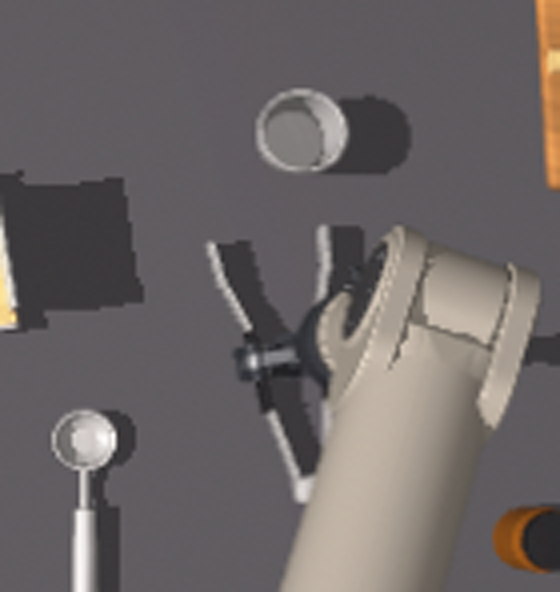

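```bash
python3 - <<'E'
from h import *
c=ctrl.capture('side'); s,p,T=pose(); print(p)
for r in range(110,134,2): print(r,[at_depth(c,[[u,r]],[c['depth'][r,u]])[0].round().tolist() for u in (324,328,331)])
go((517.5,-286.5),40,0.1376)
E
```

```text
[ 519.26418204 -281.75692293  149.63743471]
110 [[553.0, -624.0, 1.0], [513.0, -216.0, 224.0], [504.0, -214.0, 226.0]]
112 [[552.0, -618.0, -5.0], [514.0, -233.0, 208.0], [505.0, -232.0, 209.0]]
114 [[550.0, -595.0, -2.0], [514.0, -231.0, 203.0], [504.0, -229.0, 204.0]]
116 [[549.0, -579.0, -2.0], [513.0, -231.0, 195.0], [504.0, -232.0, 196.0]]
118 [[547.0, -561.0, -1.0], [513.0, -230.0, 189.0], [504.0, -230.0, 190.0]]
120 [[546.0, -543.0, 0.0], [513.0, -228.0, 183.0], [504.0, -239.0, 178.0]]
122 [[545.0, -527.0, 1.0], [529.0, -532.0, -1.0], [517.0, -533.0, -1.0]]
124 [[544.0, -520.0, -5.0], [528.0, -520.0, -4.0], [516.0, -520.0, -3.0]]
126 [[542.0, -503.0, -4.0], [527.0, -504.0, -3.0], [515.0, -507.0, -4.0]]
128 [[541.0, -481.0, 1.0], [525.0, -488.0, -2.0], [514.0, -485.0, 1.0]]
130 [[540.0, -470.0, -1.0], [524.0, -472.0, -2.0], [513.0, -475.0, -3.0]]
132 [[539.0, -458.0, -4.0], [523.0, -458.0, -2.0], [512.0, -464.0, -5.0]]
tcp [ 519.3 -281.8  149.6] yaw 0.145 f [ 0.6 -0.7 -0.7] w 74.3 t 19.15
shift [-0.0026  0.0044  0.1096] turn 0.007
```

```bash
python3 -m handwheel '[[-0.0026,0.0044,0.01,0.007],[-0.0026,0.0044,0.03,0.007],[-0.0026,0.0044,0.05,0.007],[-0.0026,0.0044,0.07,0.007],[-0.0026,0.0044,0.09,0.007],[-0.0026,0.0044,0.105,0.007],[-0.0026,0.0044,0.115,0.007],[-0.0026,0.0044,0.12,0.007],[-0.0026,0.0044,0.12,0.007],[-0.0026,0.0044,0.12,0.007]]'
python3 - <<'E'
from h import *
go((517.5,-286.5),-16,0.1376)
s,p,T=pose()
c=cap('side','s6.png');a=c['frame']
cv2.imwrite('pics/s6z.png',cv2.resize(a[95:185,266:386],None,fx=6,fy=6,interpolation=2))
c=cap('top','t6.png');a=c['frame'];cv2.imwrite('pics/t6z.png',cv2.resize(a[100:260,340:480],None,fx=4,fy=3.7,interpolation=2))
E
```

```text
time_s: 20.4
tcp_pos: [516.8, -288.3, 29.7]
ee_rot: [0.0, 0.998, 0.067, 0.001]
force: [-0.8, 0.1, 0.5]
width: 74.4
tcp [ 516.8 -288.3   29.7] yaw 0.135 f [-0.8  0.1  0.5] w 74.4 t 20.4
shift [ 0.0009 -0.0018  0.0457] turn -0.003
```

View pics/s6z.png

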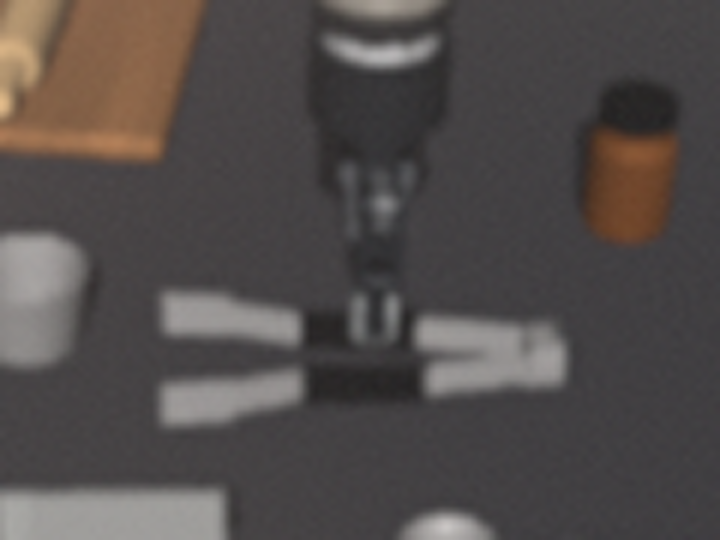

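View pics/t6z.png

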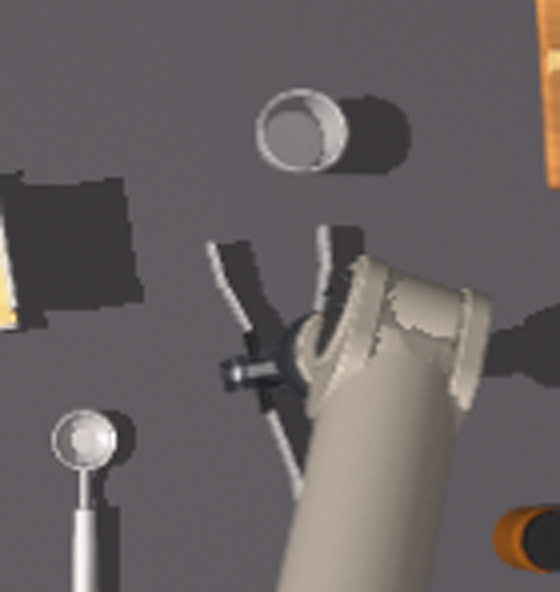

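The near finger at zoomed (375,320) sits just outside the near grip (305–425, 380), about 3 mm towards the hinge. I shift forward 3 mm and descend.

```bash
python3 -m handwheel '[[0.004,-0.0018,0,0],[0.004,-0.0018,0.005,0],[0.004,-0.0018,0.015,0],[0.004,-0.0018,0.025,0],[0.004,-0.0018,0.033,0],[0.004,-0.0018,0.039,0],[0.004,-0.0018,0.043,0],[0.004,-0.0018,0.046,0],[0.004,-0.0018,0.047,0],[0.004,-0.0018,0.047,0]]'
python3 - <<'E'
from h import *
s,p,T=pose(); print(s['force'],p)
c=cap('side','s7.png');a=c['frame']
cv2.imwrite('pics/s7z.png',cv2.resize(a[95:185,266:386],None,fx=6,fy=6,interpolation=2))
E
```

```text
time_s: 21.75
tcp_pos: [520.1, -285.8, -17.9]
ee_rot: [0.0, 0.998, 0.067, 0.0]
force: [0.6, 0.8, -0.8]
width: 74.5
[ 0.57287512  0.83054568 -0.81905485] [ 520.09724787 -285.80550915  -17.85477718]
```

View pics/s7z.png

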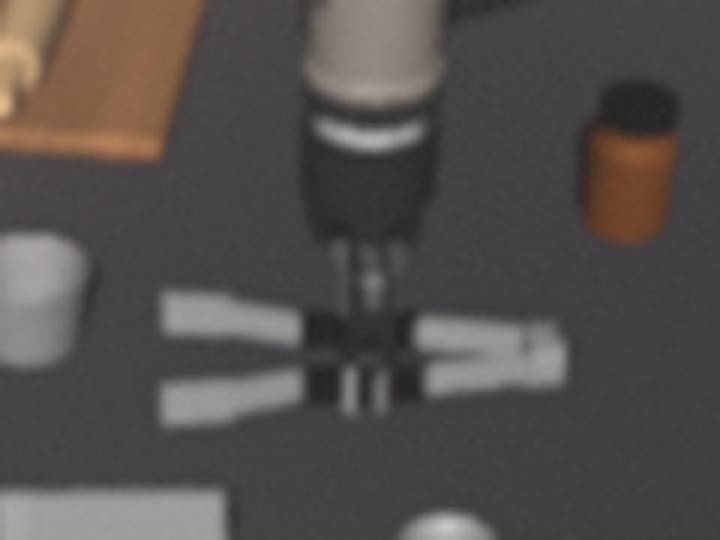

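```bash
python3 -m handwheel '[[0,0,0,0],[0,0,0,0],[0,0,0,0],[0,0,0,0],[0,0,0,0],[0,0,0,0],[0,0,0,0],[0,0,0,0],[0,0,0,0],[0,0,0,0]]' 0.38 60
python3 -m handwheel '[[0,0,-0.005,0],[0,0,-0.015,0],[0,0,-0.03,0],[0,0,-0.05,0],[0,0,-0.07,0],[0,0,-0.09,0],[0,0,-0.1,0],[0,0,-0.1,0],[0,0,-0.1,0],[0,0,-0.1,0]]'
python3 - <<'E'
from h import *
s,p,T=pose(); print(s['force'],p)
c=cap('side','s8.png');a=c['frame']
cv2.imwrite('pics/s8z.png',cv2.resize(a[75:165,266:386],None,fx=6,fy=6,interpolation=2))
a=cap('top','t8.png')['frame'];cv2.imwrite('pics/t8z.png',cv2.resize(a[100:260,270:460],None,fx=4,fy=3.7,interpolation=2))
E
```

```text
time_s: 23.05
tcp_pos: [521.2, -286.7, -16.2]
ee_rot: [0.001, 0.998, 0.067, 0.001]
force: [-1.0, -0.9, 5.0]
width: 53.4
time_s: 24.3
tcp_pos: [519.2, -285.4, 81.0]
ee_rot: [-0.001, 0.998, 0.067, -0.001]
force: [-0.8, 0.6, -1.1]
width: 53.0
[-0.81654634  0.57406504 -1.0556946 ] [ 519.235001   -285.42412028   80.96611502]
```

View pics/s8z.png

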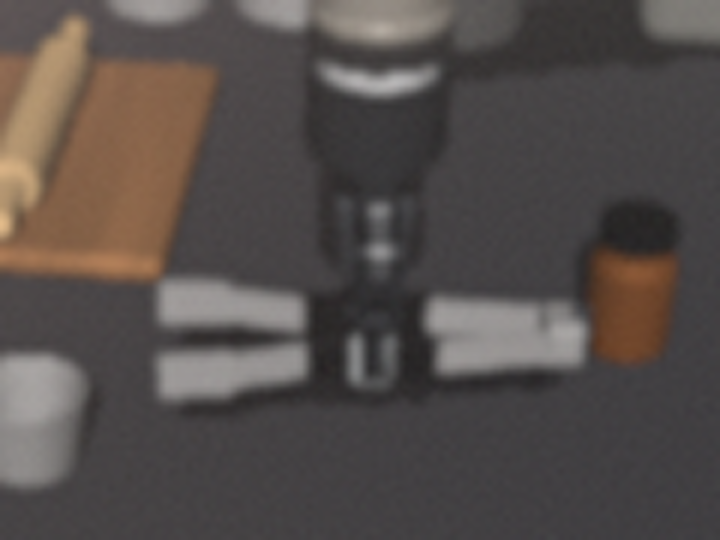

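View pics/t8z.png

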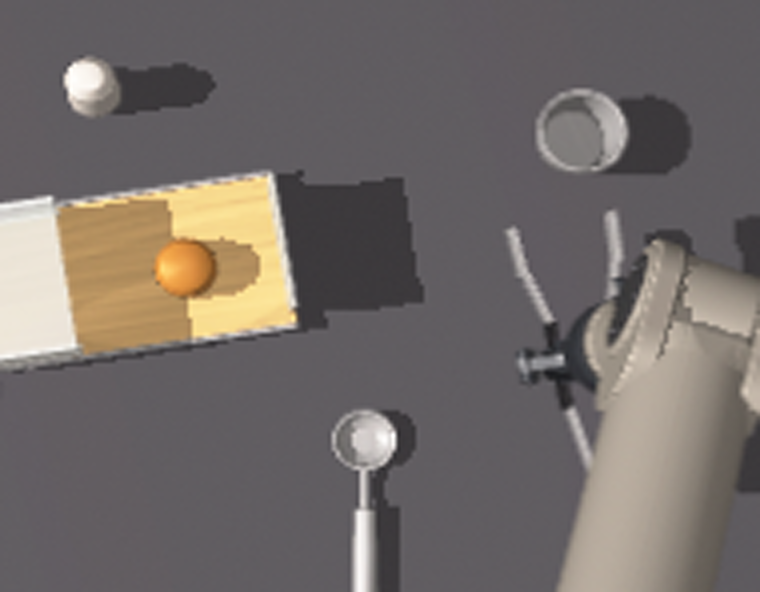

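The tongs hang level in the gripper, and the roll lies uncovered at zoomed (185,268). Next I measure both.

```bash
python3 - <<'E'
from h import *
s,p,T=pose()
def tongs(c,n):
    m=np.zeros((400,640),bool)
    for d in ctrl.regions_of('tongs_grip',n)[:1]: m|=d['pixels']
    P=cloud(c,m); q=(P-p)@T; q[:,1]*=-1; q[:,2]*=-1  # tool x fwd, left, up
    q=q[(abs(q[:,2])<70)&(q[:,0]>25)&(q[:,0]<140)]
    for x in range(25,140,12):
        for sd,k in(('L',q[q[:,1]>0]),('R',q[q[:,1]<0])):
            k=k[(k[:,0]>=x)&(k[:,0]<x+12)]
            if len(k)>2: print(n,x,sd,len(k),'y',np.percentile(k[:,1],[10,50,90]).round(1),'z',np.percentile(k[:,2],[5,50,95]).round(1))
for n in('side','top'):
    c=ctrl.capture(n); tongs(c,n)
    for d in ctrl.regions_of('roll_center',n)[:2]:
        P=cloud(c,d['pixels']); P=P[P[:,2]>26]; print('roll',round(d['p'],2),d['centre'],len(P),P.min(0).round(1),P.max(0).round(1),'fromz',at_z(c,[d['centre']],45).round(1))
        if n=='top': print('mid',((P[:,:2].min(0)+P[:,:2].max(0))/2).round(1),P[:,:2].mean(0).round(1), cv2.minEnclosingCircle(P[:,:2].astype(np.float32)))
    d=ctrl.regions_of('hood',n)[0]; P=cloud(c,d['pixels']); r=P[(P[:,2]>83)&(P[:,2]<92)]; print(d['p'],cv2.minAreaRect(r[:,:2].astype(np.float32)))
E
```

```text
side 25 L 26 y [24.2 28.3 31.3] z [15.7 28.8 40.5]
side 25 R 20 y [-22.1 -19.9 -17.9] z [19.2 31.2 40.8]
side 37 L 23 y [26.5 28.  32.2] z [18.5 27.8 36.5]
side 37 R 22 y [-26.7 -22.8 -19.3] z [20.6 28.2 37.9]
side 49 L 16 y [30.  32.4 33.2] z [19.5 28.1 37.1]
side 49 R 24 y [-30.1 -27.5 -24.8] z [19.2 27.8 37.7]
side 61 L 24 y [33.4 35.6 38.2] z [18.8 28.8 38.9]
side 61 R 15 y [-32.9 -29.3 -27.4] z [20.1 28.9 36.1]
side 73 L 27 y [37.6 40.2 41.3] z [18.5 29.5 40.9]
side 73 R 26 y [-36.5 -34.2 -29.5] z [18.3 30.9 39.5]
side 85 L 22 y [39.2 41.1 42.4] z [17.4 28.  41.9]
side 85 R 21 y [-36.2 -34.9 -32.1] z [18.6 29.3 40.4]
side 97 L 31 y [39.  41.4 43.9] z [15.7 29.2 41.1]
side 97 R 26 y [-38.4 -35.3 -32.6] z [18.1 29.3 39.2]
side 109 L 6 y [40.2 43.8 44.3] z [21.9 28.9 38. ]
side 109 R 5 y [-38.8 -37.2 -33. ] z [23.  28.3 35.4]
roll 0.83 [288.5, 207.1] 223 [585.3   1.3  26. ] [630.6  43.8  56. ] fromz [[599.7  30.1  45. ]]
roll 0.29 [308.6, 356.3] 2143 [458.7 450.2  26.1] [525.7 503.6 221.9] fromz [[493.8 450.8  45. ]]
0.95 ((593.569580078125, 183.5843505859375), (127.87012481689453, 153.9016876220703), 7.4821553230285645)
top 25 L 4 y [24.2 25.4 26. ] z [30.4 36.8 41.4]
top 73 R 4 y [-33.1 -32.5 -32. ] z [31.4 33.1 35.4]
top 85 R 4 y [-34.4 -33.2 -32.9] z [34.7 39.  43. ]
top 97 L 4 y [39.6 40.3 40.8] z [26.4 37.5 44.2]
roll 0.71 [412.8, 136.2] 141 [ 684.  -335.9   26.2] [ 754.8 -266.8   56.3] fromz [[ 715.3 -292.9   45. ]]
mid [ 719.4 -301.3] [ 724.7 -306.1] ((719.5654296875, -300.1932678222656), 36.04869079589844)
roll 0.68 [313.6, 170.8] 191 [585.2  -4.9  27.5] [632.   39.5  62.9] fromz [[613.   24.7  45. ]]
mid [608.6  17.3] [607.8  16.7] ((609.3131713867188, 17.291507720947266), 24.4583797454834)
0.62 ((593.8306274414062, 183.99884033203125), (128.3817596435547, 149.57615661621094), 7.369508743286133)
```

Tongs centre is TCP +29 mm in z and the jaws are about 95 mm ahead. The roll is at about (608.8, 17.8). The tray end plate is 82 mm high, so I cross at a safe height.

```bash
python3 - <<'E'
from h import *
go((514.7,5.1),110,0.134)
E
python3 -m handwheel '[[0,-0.01,-0.02,0],[0.01,-0.03,-0.03,0],[0.015,-0.06,-0.03,0],[0.02,-0.095,-0.03,0],[0.024,-0.13,-0.03,0],[0.028,-0.165,-0.03,0],[0.031,-0.2,-0.03,0],[0.033,-0.235,-0.03,0],[0.0345,-0.265,-0.03,0],[0.0345,-0.28,-0.03,0]]'
python3 - <<'E'
from h import *
go((514.7,5.1),50,0.134)
E
```

```text
tcp [ 520.  -285.8   82. ] yaw 0.135 f [ 0.2 -0.5 -0.3] w 53.2 t 24.8
shift [ 0.0339 -0.2889 -0.028 ] turn 0.001
time_s: 26.05
tcp_pos: [516.7, -0.6, 113.6]
ee_rot: [-0.0, 0.998, 0.069, 0.001]
force: [-0.1, 0.2, -1.6]
width: 53.3
tcp [516.7  -0.6 113.6] yaw 0.139 f [-0.1  0.2 -1.6] w 53.3 t 26.05
shift [-0.0014 -0.0059  0.0636] turn 0.005
```

```bash
python3 -m handwheel '[[-0.001,-0.006,0.005,0.004],[-0.001,-0.006,0.015,0.004],[-0.001,-0.006,0.03,0.004],[-0.001,-0.006,0.04,0.004],[-0.001,-0.006,0.05,0.004],[-0.001,-0.006,0.056,0.004],[-0.001,-0.006,0.058,0.004],[-0.001,-0.006,0.058,0.004],[-0.001,-0.006,0.058,0.004],[-0.001,-0.006,0.058,0.004]]'
python3 - <<'E'
from h import *
s,p,T=pose()
go((514.7,5.1),8,0.134)
for n in('side','top'):
    c=cap(n,n+'9.png');a=c['frame']
    x0,y0=(230,130) if n=='side' else (270,110)
    cv2.imwrite('pics/%s9z.png'%n,cv2.resize(a[y0:y0+120,x0:x0+140],None,fx=5,fy=5,interpolation=2))
    for d in ctrl.regions_of('roll_center',n)[:2]:
        P=cloud(c,d['pixels']); P=P[P[:,2]>28];q=(P-p)@T; q[:,1]*=-1;q[:,2]*=-1
        print(n,'roll',round(d['p'],2),d['centre'],len(P),q.min(0).round(1),q.max(0).round(1))
    m=np.zeros((400,640),bool)
    for d in ctrl.regions_of('tongs_grip',n)[:1]: m|=d['pixels']
    q=(cloud(c,m)-p)@T; q[:,1]*=-1;q[:,2]*=-1; q=q[(q[:,2]>10)&(q[:,2]<50)]
    for sg in(1,-1):
        k=q[(q[:,0]>80)&(q[:,0]<112)&(q[:,1]*sg>10)&(abs(q[:,1])<60)]
        if len(k): print(n,sg,len(k),np.percentile(k,[5,50,95],axis=0).round(1).tolist())
E
```

```text
time_s: 27.3
tcp_pos: [515.0, 2.2, 54.3]
ee_rot: [0.0, 0.998, 0.065, 0.0]
force: [0.0, -1.3, -1.1]
width: 52.8
tcp [515.    2.2  54.3] yaw 0.131 f [ 0.  -1.3 -1.1] w 52.8 t 27.3
shift [ 0.     -0.0029  0.0463] turn -0.003
side roll 0.7 [287.8, 209.9] 109 [ 72.3   8.3 -26.3] [117.8  42.3  18.9]
side 1 90 [[82.0, 37.6, 17.1], [95.5, 40.1, 29.5], [109.3, 43.0, 41.4]]
side -1 78 [[80.7, -37.1, 17.1], [95.2, -34.7, 30.1], [109.6, -31.8, 40.7]]
top roll 0.62 [315.6, 169.1] 161 [ 37.5 -20.6 -15.7] [118.8  23.3 385.4]
```

View pics/side9z.png

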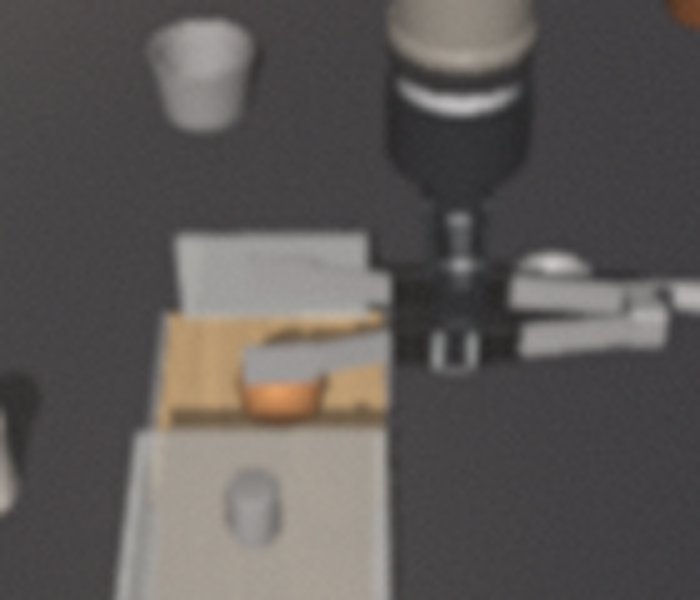

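View pics/top9z.png

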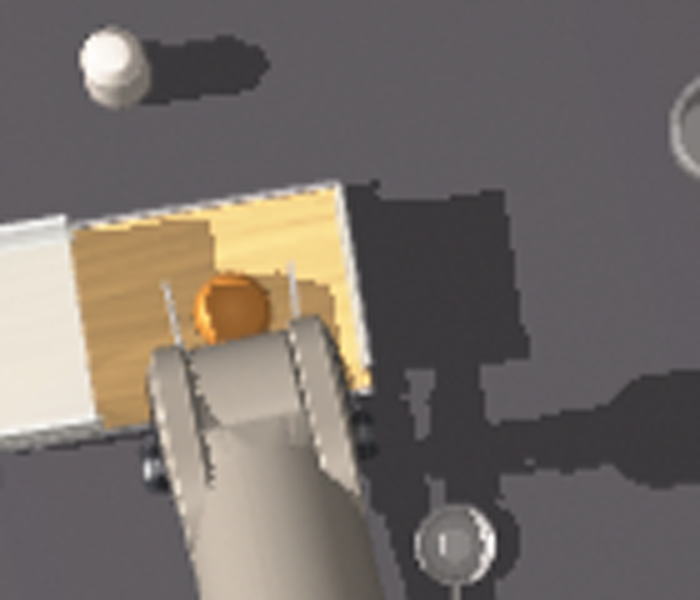

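Both jaws are seen around the roll: jaw tips at zoomed (165,285) and (292,265), roll centre at (232,312). I descend straight down.

```bash
python3 -m handwheel '[[0,-0.001,0.004,0],[0,-0.001,0.01,0],[0,-0.001,0.017,0],[0,-0.001,0.024,0],[0,-0.001,0.031,0],[0,-0.001,0.037,0],[0,-0.001,0.042,0],[0,-0.001,0.045,0],[0,-0.001,0.045,0],[0,-0.001,0.045,0]]'
python3 - <<'E'
from h import *
s,p,T=pose()
go((514.7,5.1),8,0.134)
for n in('side','top'):
    c=cap(n,n+'10.png');a=c['frame']
    x0,y0=(230,130) if n=='side' else (270,110)
    cv2.imwrite('pics/%s10z.png'%n,cv2.resize(a[y0:y0+120,x0:x0+140],None,fx=5,fy=5,interpolation=2))
    if n=='side':
        m=ctrl.regions_of('tongs_grip',n)[0]['pixels']; q=(cloud(c,m)-p)@T; q[:,1]*=-1;q[:,2]*=-1; 
        k=q[(q[:,0]>80)&(q[:,0]<112)&(q[:,1]>34)&(q[:,1]<60)]; print(np.percentile(k,[5,50,95],axis=0).round(1).tolist())
E
```

```text
time_s: 28.85
tcp_pos: [514.8, 3.2, 9.2]
ee_rot: [0.0, 0.998, 0.065, 0.0]
force: [0.2, 0.2, 0.1]
width: 53.5
tcp [514.8   3.2   9.2] yaw 0.131 f [0.2 0.2 0.1] w 53.5 t 28.85
shift [ 0.0002 -0.0019  0.0012] turn -0.003Traceback (most recent call last):
  File "<stdin>", line 9, in <module>
IndexError: list index out of range
```

View pics/side10z.png

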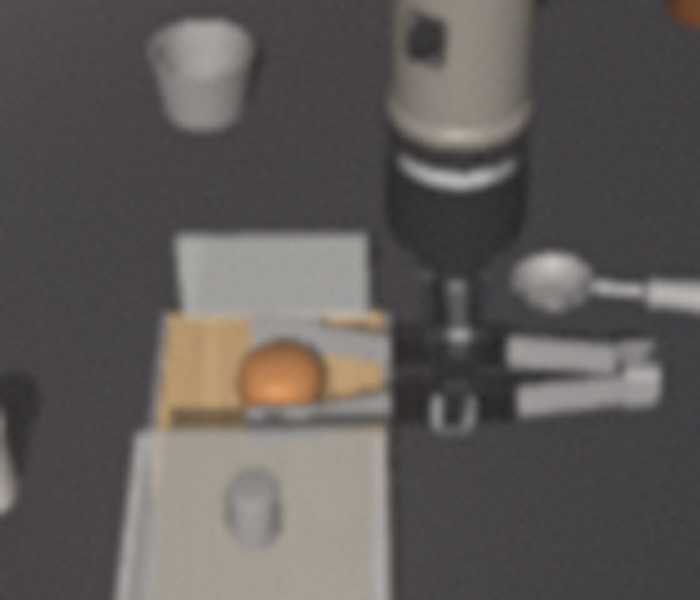

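The jaws are around the roll (zoomed (283,375)) with no contact force. I lower 2 mm and squeeze.

```bash
python3 -m handwheel '[[0,0,0.002,0],[0,0,0.002,0],[0,0,0.002,0],[0,0,0.002,0],[0,0,0.002,0],[0,0,0.002,0],[0,0,0.002,0],[0,0,0.002,0],[0,0,0.002,0],[0,0,0.002,0]]' 1 45
python3 - <<'E'
from h import *
s,p,T=pose(); print(p,s['force'],s['moment'])
for n in('side','top'):
    c=cap(n,n+'11.png');a=c['frame']
    x0,y0=(230,130) if n=='side' else (270,110)
    cv2.imwrite('pics/%s11z.png'%n,cv2.resize(a[y0:y0+120,x0:x0+140],None,fx=5,fy=5,interpolation=2))
E
```

```text
time_s: 30.2
tcp_pos: [514.8, 3.2, 7.1]
ee_rot: [-0.0, 0.998, 0.065, 0.0]
force: [0.5, 1.6, 1.2]
width: 40.8
[514.82653662   3.18168763   7.0839379 ] [0.51843524 1.59983708 1.23313251] [ 0.18898959 -0.30639932  0.09574942]
```

View pics/side11z.png

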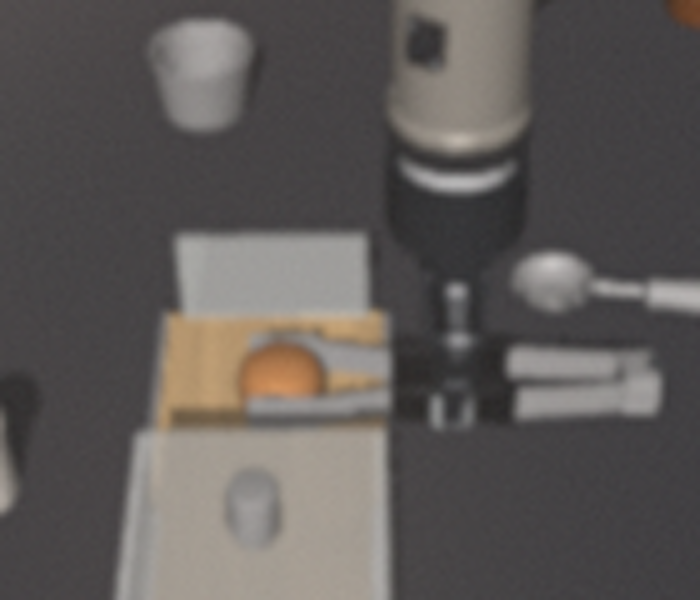

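View pics/top11z.png

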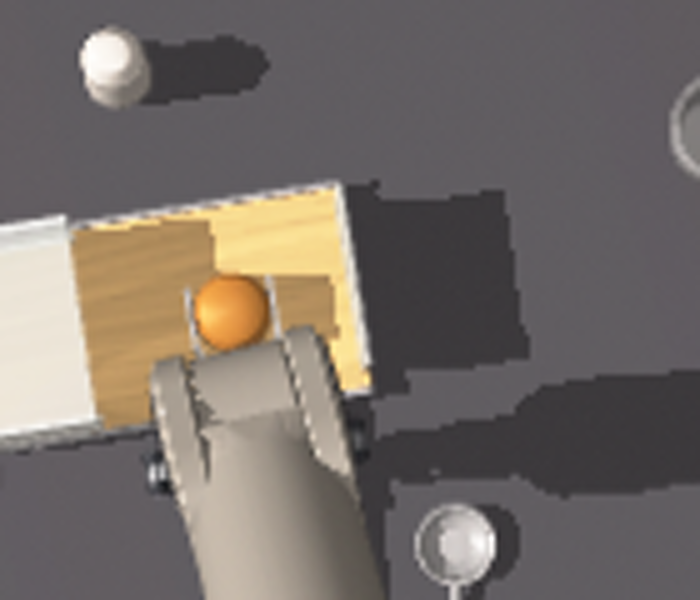

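The grip width is 40.8 mm, so the jaws are on the roll. Lifting slowly.

```bash
python3 -m handwheel '[[0,0,0,0],[0,0,0,0],[0,0,-0.003,0],[0,0,-0.007,0],[0,0,-0.012,0],[0,0,-0.018,0],[0,0,-0.026,0],[0,0,-0.034,0],[0,0,-0.04,0],[0,0,-0.04,0]]' 1 60
python3 -m handwheel '[[0,0,-0.006,0],[0,0,-0.018,0],[0,0,-0.034,0],[0,0,-0.052,0],[0,0,-0.07,0],[0,0,-0.088,0],[0,0,-0.104,0],[0,0,-0.118,0],[0,0,-0.127,0],[0,0,-0.13,0]]'
python3 -m handwheel '[[0,0,0,0],[0,0,0,0],[0,0,0,0],[0,0,0,0],[0,0,0,0],[0,0,0,0],[0,0,0,0],[0,0,0,0],[0,0,0,0],[0,0,0,0]]'
python3 - <<'E'
from h import *
s,p,T=pose(); print(p,s['force'],s['moment'],s['width'])
for n in('side','top'):
    c=cap(n,n+'12.png');a=c['frame']
    for d in ctrl.regions_of('roll_center',n)[:1]:
        P=cloud(c,d['pixels']); print(n,'roll',d['p'],d['centre'],np.percentile(P,[3,50,97],axis=0).round(1).tolist())
    d=ctrl.regions_of('hood',n)[0]; P=cloud(c,d['pixels']); r=P[(P[:,2]>83)&(P[:,2]<92)]; print(d['p'],cv2.minAreaRect(r[:,:2].astype(np.float32)))
E
```

```text
time_s: 31.55
tcp_pos: [515.1, 3.2, 47.7]
ee_rot: [0.0, 0.998, 0.065, 0.001]
force: [-0.1, -0.0, -1.9]
width: 40.1
time_s: 32.8
tcp_pos: [514.8, 3.1, 177.5]
ee_rot: [0.0, 0.998, 0.065, 0.0]
force: [0.1, -0.4, -2.1]
width: 39.9
time_s: 34.05
tcp_pos: [514.5, 3.1, 177.0]
ee_rot: [0.0, 0.998, 0.065, -0.0]
force: [-0.3, -0.5, -1.2]
width: 40.0
[514.54604092   3.12629903 176.97259395] [-0.32479996 -0.52217922 -1.24521136] [-0.04531123  0.03916385 -0.04790506] 40.00616020371477
side roll 0.52 [284.9, 154.6] [[586.6, 6.2, 206.5], [607.7, 25.8, 218.3], [630.4, 38.5, 223.3]]
0.73 ((593.73876953125, 183.69288635253906), (128.10202026367188, 153.26773071289062), 7.615324020385742)
top roll 0.62 [200.7, 281.1] [[189.6, 321.6, 3.5], [273.6, 400.3, 19.0], [355.7, 485.6, 52.5]]
0.57 ((593.7567749023438, 184.4818572998047), (129.2500457763672, 151.36326599121094), 7.470381736755371)
```

View pics/side12.png

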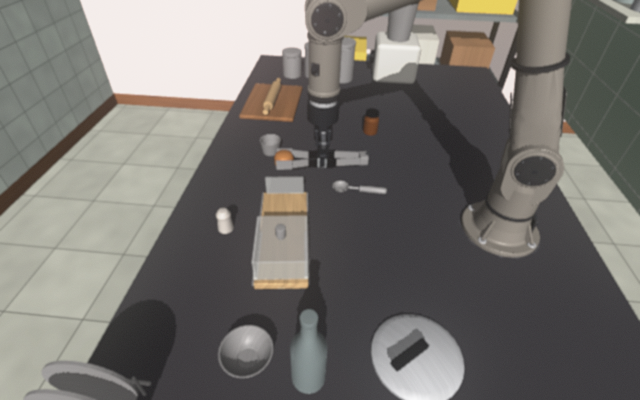

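View pics/top12.png

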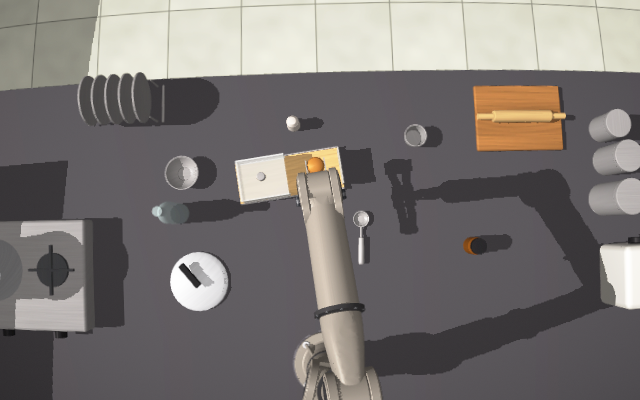

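The roll is in the jaws at side (285,157), with its top at about 223 mm. The hood is at its stop and the bystanders look unmoved. Handing in.

```bash
python3 -c "
from h import *
ctrl.close_job(); s,p,T=pose(); print(p,s['width'],s['force'])"
```

```text
the job is handed in; nothing more can be done
the job is handed in; nothing more can be done
```

I slid the hood by its knob to its stop, took the tongs in the gripper, closed them on the roll and lifted it. I handed the job in at about 34 s, with the roll still held in the tongs.

**Last checks (before hand-in):**
- **Hood:** at the stop, 10 mm more command moved nothing and the force rose to about 17 N. The last pictures put the hood's centre at tray y of about 95 mm, where the stop should be.
- **Roll:** its top is at about 223 mm, so its centre is about 205 mm above the ledge. The side picture shows it between the jaws, about 95 mm ahead of the grips.
- **Tongs:** the grips measure 40 mm across and were steady over the last 1.25 s. The arm pose held to 0.5 mm.
- **Other things on the ledge:** they look unmoved in both pictures. I compared these by eye and did not re-measure them.

**What failed or disagreed:**
- **Missed first grasp:** my first close on the knob only met its top, at about 7 N. The shut fingertips stood about 15 mm behind the reported TCP, not 11 mm ahead as `ctrl.tcp_to_tips` says. I used the measured offset from then on.
- **Top camera:** in the last top picture the network took the cooker lid for the roll, so I ignored it and used the side camera's depth reading.
- **Final reading:** the readout after hand-in was refused, so I have no state from the final judged second.

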